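# Load the carrier and hold the loupe in focus

## Robot

A 7-joint arm with a two-finger parallel gripper is mounted at the origin on the work surface. World frame = base frame: x ahead of the robot, y to its left, z up, the work surface at z = 0. Lengths are in m, angles in degrees, forces in N, time in s.
With the tool pointing down it reaches from about 0.375 to 0.925 m from the base axis. Payload 3.1 kg.
Tool frame: the origin (TCP) lies midway between the tips of the shut fingers; the grasp point (between the pads) lies 19 mm behind it (arm.tcp_to_grasp is the x of the grasp point in the tool frame, in m); x points along the fingers, z is the direction in which the jaws open and shut, and the axes are right-handed (so a half turn about x gives the same grasp; the last joint's range is limited). The gripper opens to 85 mm and grips with 20 to 120 N. Pads are 22 mm wide; open, the fingers measure 114 mm over their backs; the gripper's body (76 mm by 85 mm) begins 54 mm behind the grasp point. The pads swing forward as they close: fully open they stand 13 mm farther back than shut.
Start: joints at [68.881, 21.939, 2.515, 91.553, -1.026, 66.532, -2.859], TCP at [0.174, -0.626, 0.197] pointing down, gripper open.
Joint ranges: [-149.38, 149.38], [-23.57, 123.04], [-84.95, 90], [0, 143.3], [-89.99, 269.99], [3.08, 112.72], [-163.45, 163.45]. Speed limits (degrees/s): [159.86, 159.86, 180, 180, 180, 180, 180].

## Interface

Orientations are given as [roll, pitch, yaw] about the fixed x, y, z axes, in that order (R = Rz(yaw) Ry(pitch) Rx(roll)).
In Python, from bench import arm, capture gives the robot as it stands. The module is installed in compiled form; this text tells all that it offers.
- The arm moves only by the tool step_arm, never from a script. Its argument "targets" is a list that holds one entry, the list of rows, each a list of 4 numbers: the shift along the tool's x, y, z in cm, then the turn about the tool's x in degrees. A call has 1 to 20 rows; each row is the pose to reach, as a shift and turn from the pose measured when the call began, along the tool's axes at that moment; what a row does not reach only later rows make up. A row lasts 1/10 s, in which the tool goes at most 50 mm and 8.59 degrees, less where a joint would pass 70% of its speed; a pose out of reach is approached as far as the arm can. A call with a gripper value outside its range is refused whole. "fingers" is the opening, from 0 (shut) to 1 (fully open), set as the call begins (left out, the last holds). The fingers move at their own pace and stop on an object; "squeeze" is the grip in N (left out, the last holds). Time passes only in rows, so rows that repeat a pose let the fingers close. It gives the time, the measured TCP pose, the force and the opening at its end, in the units of the state.
- arm.state(): the state, without advancing time (a new reading comes with each control period).
- capture(name): name is "side" or "top"; returns a dict with "color" (480x640x3 uint8, blue, green, red), "fx", "fy", "cx", "cy" (pixels), "distortion" ([k1, k2, p1, p2, k3] as OpenCV has them; the pictures are not rectified), "extrinsics" (4x4, takes a point from world to camera coordinates). Camera axes: x right, y down, z forward; pixel columns grow to the right and rows downward; lengths in m; the calibration is good to about 2 mm. A picture is of the moment at which its call begins. There is no depth.
- arm.sign_off(): hands the job in, once; it reports no verdict.
The state is a dict: "time": time; "joints": joint angles; "joint_vel": joint speeds; "joint_torque": joint torques, N m; "tcp_pos": TCP position; "tool_rot": TCP orientation; "force": force on the tool from outside, world axes, zero at the start; "moment": the same for the moment, N m; "finger_gap": finger opening in m.
Only numpy, scipy, OpenCV 4.12 (cv2) and the standard library are available. Lean on these libraries where they do the work, as an engineer would, in place of code of your own. Each camera call takes 0.05 s, during which the arm holds its last target. There are 200 camera calls.

## Task

Two turned wooden pieces stand loose on the stall table, a plain drum and a bud with a pointed tip: set one upright in each of the two empty wells of the white carrier (either way round), and let go of them. Then pick up the loupe by its handle and hold it level above the bud, the lens centred over the bud's tip and at the height marked by the pointer of the small gauge stand; finish while still holding it there, steady, with nothing but the gripper carrying it. Leave the pieces already in the carrier in their wells, and do not shift the gauge's pointer or the other things on the table.

Things in the scene. Friction and masses are not known exactly. Their poses are not given: they have to be found in the camera images.
- carrier: white plastic carrier, fixed, 160 x 160 mm and 16 mm thick, with four round wells in a 2 x 2 grid 76 mm apart, each 43 mm in diameter and 10 mm deep; two wells already hold a drum; it may be turned any way; origin at the centre of its underside, z up
- well0 (a point): centre of the floor of a well that is already filled (holds seated_a), 6 mm above the table
- well1 (a point): centre of the floor of the other filled well (holds seated_b), diagonally opposite well0
- well2 (a point): centre of the floor of an empty well, 6 mm above the table and 10 mm below the carrier's top
- well3 (a point): centre of the floor of the other empty well, diagonally opposite well2
- seated_a: turned wooden drum, a plain upright cylinder 32 mm in diameter and 36 mm tall, flat top, 20 g; origin at the centre of its underside, z up its axis; stands in well0 and stays there
- seated_b: turned wooden drum, a plain upright cylinder 32 mm in diameter and 36 mm tall, flat top, 20 g; origin at the centre of its underside, z up its axis; stands in well1 and stays there
- drum: turned wooden drum, a plain upright cylinder 32 mm in diameter and 36 mm tall, flat top, 20 g; origin at the centre of its underside, z up its axis; stands loose on the table, to be put in an empty well
- bud: turned wooden bud, upright: a cylinder 32 mm in diameter up to a height of 32 mm, then tapering to a blunt point at 58 mm, 25 g; origin at the centre of its underside, z up its axis; stands loose on the table, to be put in an empty well and then looked at through the loupe
- loupe: reading lens lying flat on the table: a black ring 62 mm in diameter and 14 mm thick with a glass lens, and a dark wooden handle 16 mm wide, 18 mm thick and 108 mm long; 90 g, its centre of mass within about 20 mm of the origin. Origin on the underside of the handle, 70 mm from the lens centre and 25 mm from the handle's front end, a good place to grip across; x points along the handle to the lens, z up (normal to the lens)
- lens (a point): centre of the loupe's lens, at mid-thickness of the ring: 70 mm along x from the loupe's origin and 7 mm above its underside; this point is brought to the pointer's height
- gauge: small fixed gauge stand at the far side of the carrier: a round dark base 70 mm across, a thin upright post to 182 mm above the table, and on it a clamped collar with a flat aluminium pointer; origin at the centre of the base's underside, z up; the pointer sticks out along its -x
- mark (a point): tip of the gauge's pointer (a level blade 3 mm thick and 10 mm wide, tip 32 mm from the post), at mid-thickness: its height, 110 to 150 mm above the table, is the focal height. The collar is held by friction and slides if pushed hard
- jar: bystander: glass jar with a green lid, 70 mm across, 115 mm tall
- glue: bystander: white glue bottle with a red cap, 34 mm across, 90 mm tall
- cap: bystander: loose blue bottle cap, 34 mm across, 14 mm tall
- brush: bystander: brush 160 mm long lying near the robot
- dish: bystander: white ceramic dish, 80 mm across, 30 mm tall
There are look-alikes about, which are no part of the job. Of the things like the carrier, leave any that is turquoise; of the rest the smaller one is meant.

How it is judged (in metres and radians):
On the way:
1. the drum and the bud stand, let go, one in each of the two wells that were empty (((horizontal distance between bud and well2 below 0.008 m and z of bud in the frame of well2 below 0.004 m and angle between each of bud, drum's own z axis and vertical below 0.15 rad and horizontal distance between drum and well3 below 0.008 m and z of drum in the frame of well3 below 0.004 m) or (horizontal distance between bud and well3 below 0.008 m and z of bud in the frame of well3 below 0.004 m and angle between each of bud, drum's own z axis and vertical below 0.15 rad and horizontal distance between drum and well2 below 0.008 m and z of drum in the frame of well2 below 0.004 m)) and horizontal distance between seated_a and well0 below 0.008 m and z of seated_a in the frame of well0 below 0.004 m and angle between each of seated_a, seated_b's own z axis and vertical below 0.15 rad and horizontal distance between seated_b and well1 below 0.008 m and z of seated_b in the frame of well1 below 0.004 m and contact force between the fingers and bud below 0.05 N and contact force between the fingers and drum below 0.05 N), for 0.2 s.
At the end, for the whole second after the job is handed in: Bud and drum upright on the floors of the two formerly empty wells, one in each, seated drums still in theirs (8 mm). Loupe held by the gripper alone, at rest, lens centre within 10 mm sideways of the bud and 7 mm of the pointer's height, level within 0.12 rad (all of step 1 and horizontal distance between lens and bud below 0.01 m and z of lens in the frame of mark between -0.007 and 0.007 m and angle between loupe's own z axis and vertical below 0.12 rad and linear speed of loupe below 0.02 m/s and angular speed of loupe below 0.15 rad/s and contact force between the fingers and loupe above 0.5 N and contact force between loupe and carrier below 0.05 N and contact force between loupe and gauge below 0.05 N and contact force between loupe and bud below 0.05 N and contact force between loupe and drum below 0.05 N); the arm keeps its last pose, push and grip.
It fails at once if the gauge or its pointer is shifted by more than 5 mm (distance of mark from where it was at the start of the episode above 0.005 m).
It fails at once if a piece already seated is lifted or tipped out of its well (z of seated_a in the frame of well0 above 0.008 m or z of seated_b in the frame of well1 above 0.008 m).
It fails at once if a bystander is moved by more than 30 mm (distance of any of jar, glue, cap, brush, dish from where it was at the start of the episode above 0.03 m).
It also fails if it takes over 72 s, if anything falls off the work surface, if the arm or the gripper's body presses on something with over 40 N, if the wrist force passes 120 N, or if a joint passes its speed limit or range.

## Working session

There is one attempt and no reset: what is moved stays moved. The work goes in short steps, Python scripts to look and compute and a tool call to move; the robot and the scene stay as the last step left them, time stands still between calls to the robot, and variables do not carry over. Pictures are saved under pics/ and viewed, about 8 in all and at most 12, crops included, and the job is handed in when it is done.

Besides the shell and the picture viewer there is one more tool, called after "Emit:" as name(argument=value, ...), one argument or row to a line, values as JSON. step_arm: Moves the arm, as the interface text tells. Its arguments: {"type":"object","properties":{"targets":{"type":"array","items":{"type":"array","items":{"type":"array","items":{"type":"number"}}}},"fingers":{"type":"number"},"squeeze":{"type":"number"}},"required":["targets"]}

```bash
mkdir -p pics
cat > h.py <<'E'
import numpy as np,cv2,json
from bench import arm,capture
def grab(n,f):
    c=capture(n); cv2.imwrite(f'pics/{f}.png',c['color'])
    np.savez(f'pics/{f}.npz',**{k:np.array(v) for k,v in c.items()})
    return c
def load(f): return np.load(f'pics/{f}.npz')
def px2w(c,uv,z):
    K=np.array([[c['fx'],0,c['cx']],[0,c['fy'],c['cy']],[0,0,1]],float)
    u=cv2.undistortPoints(np.array(uv,float).reshape(-1,1,2),K,c['distortion'].astype(float)).reshape(-1,2)
    E=c['extrinsics'];R,t=E[:3,:3],E[:3,3];o=-R.T@t
    d=np.c_[u,np.ones(len(u))]@R
    z=np.broadcast_to(np.array(z,float),len(u))
    return o+d*((z-o[2])/d[:,2])[:,None]
def w2px(c,p):
    K=np.array([[c['fx'],0,c['cx']],[0,c['fy'],c['cy']],[0,0,1]],float)
    E=c['extrinsics'];return cv2.projectPoints(np.array(p,float).reshape(-1,1,3),cv2.Rodrigues(E[:3,:3])[0],E[:3,3],K,c['distortion'].astype(float))[0].reshape(-1,2)
E
python3 - <<'E'
from h import *
np.set_printoptions(precision=3,suppress=True)
for n in('side','top'):
    c=grab(n,n+'0'); E=c['extrinsics'];print(n,c['fx'],-np.array(E)[:3,:3].T@np.array(E)[:3,3],np.array(E)[:3,:3])
s=arm.state();print(s,arm.tcp_to_grasp)
E
```

```text
side 543.5073493238332 [0.015 0.764 0.777] [[-0.806 -0.593  0.001]
 [-0.38   0.516 -0.768]
 [ 0.455 -0.619 -0.641]]
top 573.2794655350921 [0.274 0.068 1.236] [[-0.048 -0.999 -0.006]
 [-0.974  0.048 -0.221]
 [ 0.221 -0.005 -0.975]]
{'time': 0.1, 'joints': array([68.881, 21.988,  2.511, 91.641, -1.027, 66.533, -2.859]), 'joint_vel': array([-0.101, -0.171,  0.112, -0.217,  0.102,  0.103,  0.   ]), 'joint_torque': array([  0.003, -43.473,   1.029, -25.045,   0.011,   0.005,  -0.   ]), 'tcp_pos': array([ 0.174, -0.625,  0.196]), 'tool_rot': array([-177.653,   89.861,  107.867]), 'force': array([-0.742,  0.284,  0.872]), 'moment': array([0.006, 0.018, 0.009]), 'finger_gap': 0.08572448830195117} -0.0187
```

View pics/top0.png

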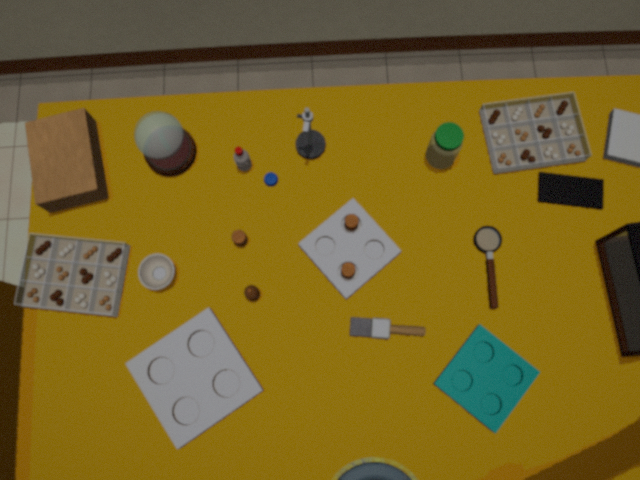

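View pics/side0.png

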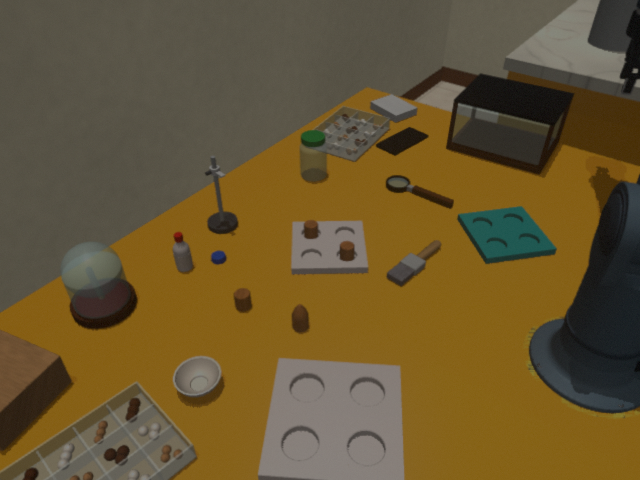

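Candidates (top view): the carriers are small white (350,247), large white (195,378, too big) and turquoise (487,378, to be left), so I take the small white one. The loose drum is at (239,238), the bud at (252,293), the loupe at (488,238) and the gauge at (310,144). Next, a close crop to check.

Run:
```python
import cv2,numpy as np
t=cv2.imread('pics/top0.png');s=cv2.imread('pics/side0.png')
def crop(i,x,y,w,h,k): return cv2.convertScaleAbs(cv2.resize(i[y:y+h,x:x+w],None,fx=k,fy=k,interpolation=cv2.INTER_CUBIC),alpha=1.3)
cv2.imwrite('pics/c1.png',crop(t,220,190,200,120,4))
a=crop(t,460,215,66,100,6); b=crop(s,190,145,66,100,6)
cv2.imwrite('pics/c2.png',np.hstack([a,b]))
```

```text
(no output)
```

View pics/c1.png

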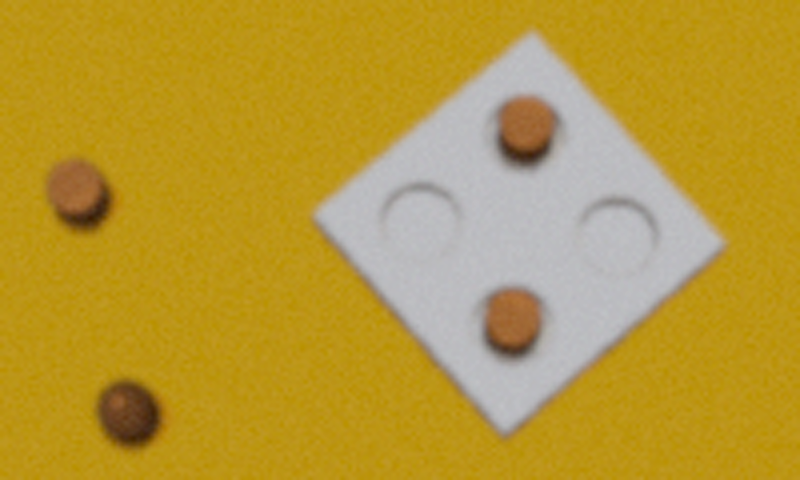

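View pics/c2.png

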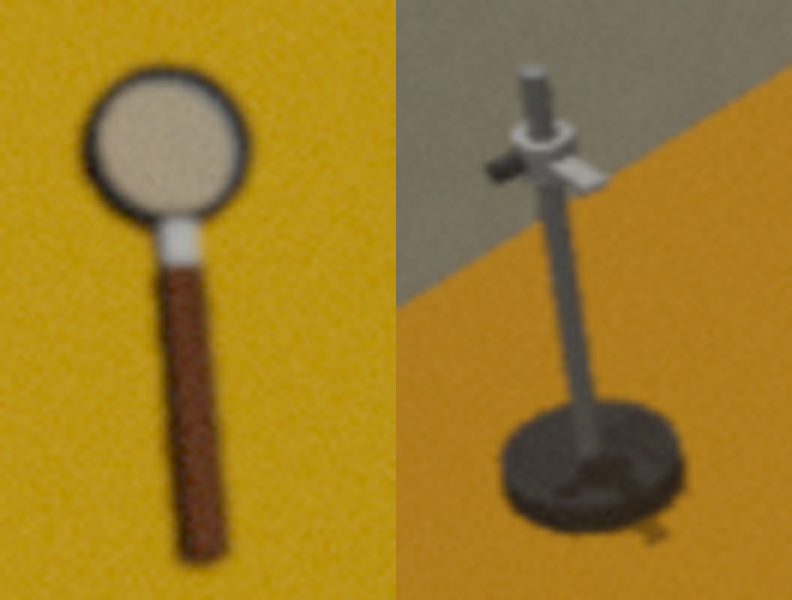

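c1 and c2 confirm the choice. The empty wells are at c1 (420,222) and (619,237), the drum top at (76,187), the bud at (129,413). The loupe ring is at c2 (166,146), its handle end at (202,558), and the pointer tip at about (598,187).

Run:
```python
from h import *
np.set_printoptions(precision=4,suppress=True)
T=load('top0');S=load('side0')
f=lambda x,y:(220+(x-1.5)/4,190+(y-1.5)/4)
g=lambda x,y:(460+(x-2.5)/6,215+(y-2.5)/6)
h=lambda x,y:(190+(x-396-2.5)/6,145+(y-2.5)/6)
print('corners',px2w(T,[f(533,30),f(725,243),f(505,437),f(314,217)],.016), px2w(T,[f(533,30),f(725,243),f(505,437),f(314,217)],.016).mean(0))
print('wells',px2w(T,[f(420,222),f(619,237)],.016),'seated tops',px2w(T,[f(527,124),f(513,318)],.042))
print('drum',px2w(T,[f(76,187)],.036),'bud',px2w(T,[f(129,413)],.022))
print('loupe',px2w(T,[g(166,146)],.012),px2w(T,[g(180,243),g(203,556)],[.014,.016]))
print('gauge base',px2w(T,[(310,145)],.01),px2w(S,[h(592,462)],.012),'posttop',px2w(T,[(307,110.5)],.182),px2w(S,[h(535,68)],.182))
for z in(.11,.12,.13,.14,.15):print(z,px2w(S,[h(598,186)],z))
i=cv2.imread('pics/top0.png')[100:170,275:345];cv2.imwrite('pics/g.png',cv2.resize(i,None,fx=8,fy=8,interpolation=cv2.INTER_CUBIC))
```

```text
corners [[ 0.6642  0.0072  0.016 ]
 [ 0.5377 -0.0905  0.016 ]
 [ 0.4375  0.0351  0.016 ]
 [ 0.5634  0.1328  0.016 ]] [0.5507 0.0212 0.016 ]
wells [[ 0.5577  0.0751  0.016 ]
 [ 0.5439 -0.0329  0.016 ]] seated tops [[0.603  0.0147 0.042 ]
 [0.4971 0.0281 0.042 ]]
drum [[0.5817 0.2598 0.036 ]] bud [[0.4593 0.2353 0.022 ]]
loupe [[ 0.5549 -0.2835  0.012 ]] [[ 0.5179 -0.2841  0.014 ]
 [ 0.4034 -0.2795  0.016 ]]
gauge base [[0.796  0.0978 0.01  ]] [[0.7967 0.0974 0.012 ]] posttop [[0.7972 0.0967 0.182 ]] [[0.801  0.0925 0.182 ]]
0.11 [[0.8155 0.0585 0.11  ]]
0.12 [[0.8035 0.0691 0.12  ]]
0.13 [[0.7915 0.0797 0.13  ]]
0.14 [[0.7795 0.0902 0.14  ]]
0.15 [[0.7675 0.1008 0.15  ]]
```

View pics/g.png

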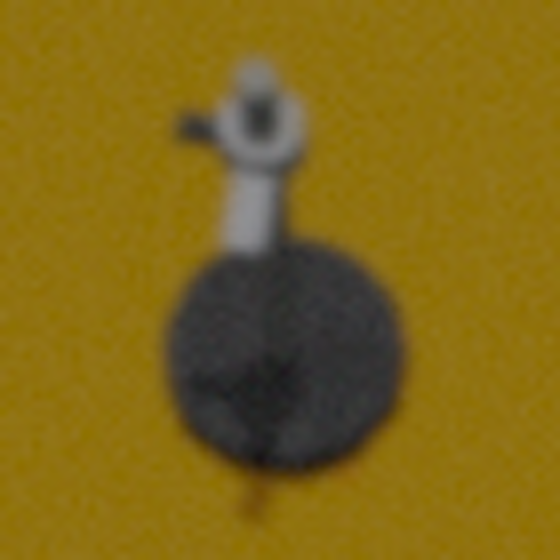

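Run:
```python
from h import *
np.set_printoptions(precision=4,suppress=True)
T=load('top0');S=load('side0')
h=lambda x,y:(190+(x-396-2.5)/6,145+(y-2.5)/6)
k=lambda x,y:(275+(x-3.5)/8,100+(y-3.5)/8)
for z in np.arange(.12,.151,.005):
  a=px2w(T,[k(245,250)],z)[0];b=px2w(S,[h(598,187)],z)[0];print(z,a,b,np.hypot(*(a-b)[:2]), np.hypot(*(a[:2]-[.797,.097])))
```

```text
0.12 [0.7817 0.1039 0.12  ] [0.803  0.0696 0.12  ] 0.040457793137547785 0.016828799812513017
0.125 [0.7794 0.1038 0.125 ] [0.797  0.0749 0.125 ] 0.033870072660678034 0.018866189856366945
0.13 [0.7771 0.1036 0.13  ] [0.791  0.0801 0.13  ] 0.02728596580964585 0.020953707026163112
0.135 [0.7748 0.1034 0.135 ] [0.785  0.0854 0.135 ] 0.020708919574358428 0.02307775245674979
0.14 [0.7726 0.1033 0.14  ] [0.779  0.0907 0.14  ] 0.014148783741221471 0.025229101859691995
0.14500000000000002 [0.7703 0.1031 0.145 ] [0.773 0.096 0.145] 0.007649191095861163 0.027401324871497667
0.15000000000000002 [0.768 0.103 0.15 ] [0.767  0.1013 0.15  ] 0.001955883210388882 0.029589824782430676
```

```bash
cat >> h.py <<'E'
from scipy.spatial.transform import Rotation as Ro
def rot(s): return Ro.from_euler('xyz',s['tool_rot'],degrees=True).as_matrix()
def go(p,zdir=(0,1),s=None):
    s=s or arm.state();R=rot(s);d=R.T@(np.array(p)-s['tcp_pos'])*100
    z=R.T@np.array([*zdir,0]); a=np.degrees(np.arctan2(-z[1],z[2])); a=(a+90)%180-90
    print(np.round(p,4),'row',np.round(d,2),round(a,1),'xaxis',np.round(R[:,0],3),'z',np.round(R[:,2],3))
E
python3 -c "
from h import *
go([.582,.260,.14])"
```

```text
[0.582 0.26  0.14 ] row [  5.78  63.04 -74.37] 15.5 xaxis [-0.001  0.002 -1.   ] z [ 0.268 -0.964 -0.002]
```

Emit:
step_arm(
  targets=[
    [[0, 4, -4.7, 3], [0, 8, -9.4, 6], [0, 12, -14, 9], [0, 16, -19, 12], [0, 20, -23.6, 15.5], [0, 24, -28, 15.5], [0, 28, -33, 15.5], [0, 32, -37.5, 15.5], [0, 36, -42, 15.5], [0, 40, -47, 15.5], [0, 44, -52, 15.5], [0, 48, -56.5, 15.5], [0, 52, -61, 15.5], [0, 56, -66, 15.5], [1, 60, -71, 15.5], [3, 63, -74.4, 15.5], [5.8, 63, -74.4, 15.5], [5.8, 63, -74.4, 15.5]],
  ],
  fingers=0.8,
  squeeze=30,
)

```text
time: 1.9
tcp_pos: [0.5491, 0.1889, 0.1616]
tool_rot: [-166.9, 89.9, 103.1]
force: [0.3, -0.3, 0.6]
finger_gap: 0.0687
```

```bash
python3 -c "
from h import *
go([.582,.260,.07])
print(arm.state()['joints'])"
```

```text
[0.582 0.26  0.07 ] row [ 9.17  3.29 -7.09] -0.0 xaxis [-0.     0.002 -1.   ] z [-0.    -1.    -0.002]
[   8.14491355   20.75888239  -37.4085401   101.81859362   13.97046848
   62.11276572 -124.07370911]
```

Emit:
step_arm(
  targets=[
    [[0, 1.6, -3.5, 0], [2, 3.3, -7.1, 0], [5, 3.3, -7.1, 0], [8, 3.3, -7.1, 0], [9.2, 3.3, -7.1, 0], [9.2, 3.3, -7.1, 0], [9.2, 3.3, -7.1, 0]],
  ],
)

```text
time: 2.6
tcp_pos: [0.5827, 0.26, 0.0706]
tool_rot: [169.2, 89.9, 79.1]
force: [0.1, -0.0, -0.4]
finger_gap: 0.0683
```

Run:
```python
from h import *
c=grab('top','t1');d=grab('side','s1')
p=arm.state()['tcp_pos'];print(p,w2px(load('top0'),p),w2px(load('side0'),p))
a=c['color'][190:310,190:310];b=d['color'][250:350,190:290]
cv2.imwrite('pics/v1.png',np.hstack([cv2.resize(a,(400,400),interpolation=2),cv2.resize(b,(400,400),interpolation=2)]))
go([.582,.260,.012])
```

```text
[0.58367483 0.26054888 0.07189971] [[235.47309495 231.36536196]] [[238.66866475 279.65406667]]
[0.582 0.26  0.012] row [ 5.99 -0.18  0.08] -0.1 xaxis [ 0.003  0.003 -1.   ] z [-0.001 -1.    -0.003]
```

View pics/v1.png

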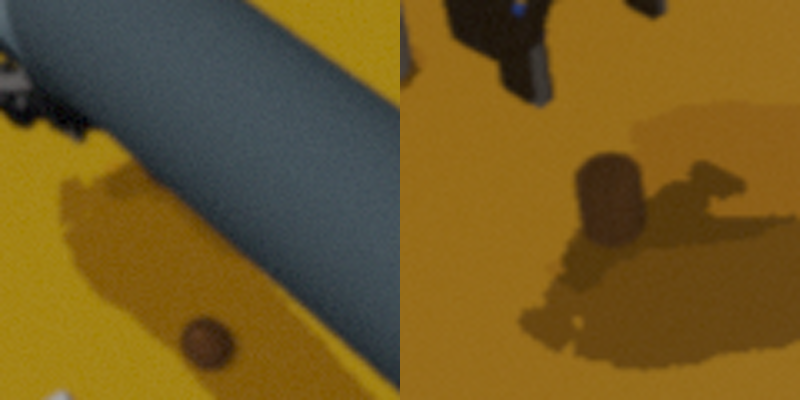

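The side crop shows the drum, with its top at about px (242,293), between the open fingers. I'm going down to grip it.

Emit:
step_arm(
  targets=[
    [[2, -0.1, 0, 0], [4, -0.1, 0, 0], [5.5, -0.1, 0, 0], [6, -0.1, 0, 0], [6, -0.1, 0, 0], [6, -0.1, 0, 0]],
  ],
)

```text
time: 3.3
tcp_pos: [0.5836, 0.2613, 0.0129]
tool_rot: [134.7, 89.7, 44.6]
force: [0.1, -0.4, -0.6]
finger_gap: 0.0684
```

Emit:
step_arm(
  targets=[
    [[0, 0, 0, 0], [0, 0, 0, 0], [0, 0, 0, 0], [0, 0, 0, 0], [0, 0, 0, 0], [0, 0, 0, 0], [0, 0, 0, 0], [0, 0, 0, 0]],
  ],
  fingers=0,
  squeeze=30,
)

```text
time: 4.1
tcp_pos: [0.5835, 0.2612, 0.0128]
tool_rot: [134.9, 89.7, 44.8]
force: [-0.0, 0.6, 1.0]
finger_gap: -0.0002
```

```bash
python3 -c "
from h import *
go([.582,.260,.1]);go([.5577,.0751,.1])"
```

```text
[0.582 0.26  0.1  ] row [-8.72 -0.12  0.09] -0.1 xaxis [ 0.004  0.004 -1.   ] z [-0.001 -1.    -0.004]
[0.5577 0.0751 0.1   ] row [-8.81 -2.53 18.58] -0.1 xaxis [ 0.004  0.004 -1.   ] z [-0.001 -1.    -0.004]
```

The gap closed to zero, so I missed the drum. I'll look.

Run:
```python
from h import *
c=grab('top','t2');d=grab('side','s2')
p=arm.state()['tcp_pos'];print(p,w2px(load('top0'),p),w2px(load('side0'),p),w2px(load('side0'),[[.5817,.2598,0],[.5817,.2598,.036],[.4593,.2353,0]]))
a=c['color'][190:310,190:310];b=d['color'][230:350,190:310]
cv2.imwrite('pics/v2.png',np.hstack([cv2.resize(a,(400,400),interpolation=2),cv2.resize(b,(400,400),interpolation=2)]))
```

```text
[0.58358915 0.26125975 0.01284632] [[239.65350864 238.10509763]] [[241.47153755 301.91986867]] [[243.32302968 306.48670155]
 [241.55872738 293.44716782]
 [300.067302   326.8417671 ]]
```

View pics/v2.png

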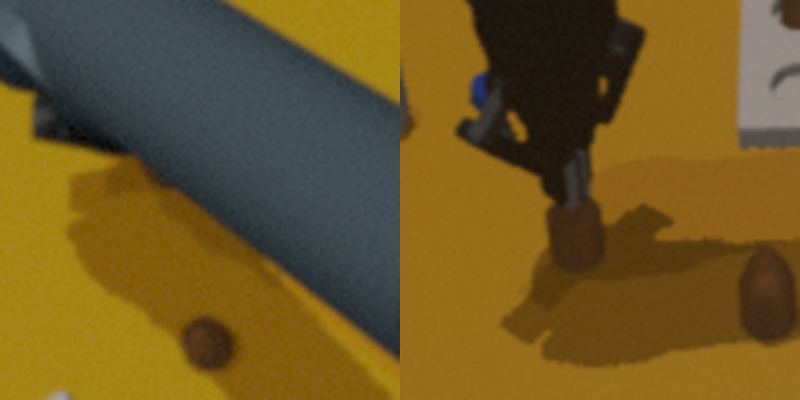

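The drum is unmoved at side px (243,300) and the shut finger tips show at (243,292). They are either above or behind the drum, so the TCP reading and the cameras disagree. I'll raise, step aside over bare table and compare the tip's pixel with the prediction.

Emit:
step_arm(
  targets=[
    [[-2.5, 0, 0, 0], [-5, 0, 0, 0], [-6, 0, 2, 0], [-6, 0, 5, 0], [-5, 0, 7, 0], [-2, 0, 7, 0], [-2, 0, 7, 0], [-2, 0, 7, 0], [-2, 0, 7, 0]],
  ],
)

```text
time: 5.1
tcp_pos: [0.5836, 0.1927, 0.0332]
tool_rot: [138.3, 89.6, 48.3]
force: [-0.5, 0.3, -0.1]
finger_gap: -0.0
```

Run:
```python
from h import *
np.set_printoptions(precision=4,suppress=True)
c=grab('top','t3');d=grab('side','s3')
s=arm.state();p=s['tcp_pos'];print(p,w2px(load('top0'),p),w2px(load('side0'),p),s['joints'])
for n in('top','side'): print(np.abs(load(n[0]+'3')['extrinsics']-load(n+'0')['extrinsics']).max())
a=c['color'][170:310,190:330];b=d['color'][190:330,190:330]
cv2.imwrite('pics/v3.png',np.hstack([cv2.resize(a,(400,400),interpolation=2),cv2.resize(b,(400,400),interpolation=2)]))
```

```text
[0.5841 0.1928 0.0337] [[269.6266 234.0387]] [[263.8024 274.5939]] [   4.3693   33.0703  -33.3809  102.1708   22.5113   51.0546 -128.9715]
0.0
0.0
```

View pics/v3.png

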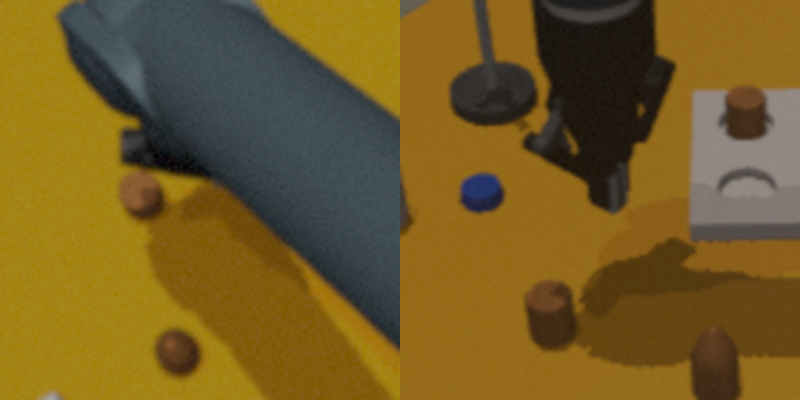

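The tip is seen at side px (263.5,262.5) but predicted at (263.8,274.6), so it sits about 25–30 mm higher, or farther off, than reported. A gentle touch on the bare table will settle which.

Emit:
step_arm(
  targets=[
    [[1.5, 0, 0, 0], [2.6, 0, 0, 0], [3, 0, 0, 0], [3, 0, 0, 0], [3, 0, 0, 0]],
  ],
)

```text
time: 5.7
tcp_pos: [0.5841, 0.1929, 0.0034]
tool_rot: [134.7, 89.6, 44.7]
force: [1.3, -0.0, -0.5]
finger_gap: 0.0
```

Emit:
step_arm(
  targets=[
    [[0.3, 0, 0, 0], [0.6, 0, 0, 0], [0.6, 0, 0, 0], [0.6, 0, 0, 0]],
  ],
)

```text
time: 6.1
tcp_pos: [0.5842, 0.1929, -0.0026]
tool_rot: [134.8, 89.6, 44.8]
force: [-0.1, 0.2, -0.7]
finger_gap: 0.0001
```

Emit:
step_arm(
  targets=[
    [[0.3, 0, 0, 0], [0.6, 0, 0, 0], [0.9, 0, 0, 0], [1.2, 0, 0, 0], [1.2, 0, 0, 0], [1.2, 0, 0, 0]],
  ],
)

```text
time: 6.7
tcp_pos: [0.5841, 0.193, -0.0148]
tool_rot: [136.1, 89.6, 46.1]
force: [0.4, -0.2, 0.5]
finger_gap: -0.0
```

Emit:
step_arm(
  targets=[
    [[0.2, 0, 0, 0], [0.4, 0, 0, 0], [0.4, 0, 0, 0]],
  ],
)

```text
time: 7.0
tcp_pos: [0.5838, 0.1928, -0.0192]
tool_rot: [138.2, 89.6, 48.2]
force: [-0.5, 0.0, 0.2]
finger_gap: 0.0001
```

Emit:
step_arm(
  targets=[
    [[0.2, 0, 0, 0], [0.4, 0, 0, 0], [0.4, 0, 0, 0]],
  ],
)

```text
time: 7.3
tcp_pos: [0.5835, 0.1927, -0.0236]
tool_rot: [141.4, 89.6, 51.4]
force: [-0.1, -0.6, 0.7]
finger_gap: -0.0
```

Emit:
step_arm(
  targets=[
    [[0.2, 0, 0, 0], [0.4, 0, 0, 0], [0.4, 0, 0, 0]],
  ],
)

```text
time: 7.6
tcp_pos: [0.5831, 0.1925, -0.028]
tool_rot: [145.4, 89.7, 55.4]
force: [0.0, -0.2, -0.6]
finger_gap: -0.0001
```

Emit:
step_arm(
  targets=[
    [[0.1, 0, 0, 0], [0.3, 0, 0, 0], [0.3, 0, 0, 0]],
  ],
)

```text
time: 7.9
tcp_pos: [0.5829, 0.1924, -0.0313]
tool_rot: [148.8, 89.7, 58.9]
force: [0.7, 0.0, -0.2]
finger_gap: 0.0
```

Emit:
step_arm(
  targets=[
    [[0.2, 0, 0, 0], [0.3, 0, 0, 0], [0.3, 0, 0, 0]],
  ],
)

```text
time: 8.2
tcp_pos: [0.5831, 0.1925, -0.0337]
tool_rot: [144.9, 89.7, 55.0]
force: [-1.9, -0.9, 3.8]
finger_gap: 0.0
```

Emit:
step_arm(
  targets=[
    [[0.2, 0, 0, 0], [0.3, 0, 0, 0], [0.3, 0, 0, 0]],
  ],
)

```text
time: 8.5
tcp_pos: [0.5831, 0.1925, -0.0338]
tool_rot: [127.8, 89.8, 37.8]
force: [-5.8, -3.0, 17.0]
finger_gap: 0.0003
```

Contact came at reported z = −0.0335. So the tip really is 33.5 mm higher than reported, which agrees with the 12 px seen. xy is consistent. I'll apply that offset from here.

```bash
cat >> h.py <<'E'
OZ=.0335
def gt(x,y,z,**k): go([x,y,z-OZ],**k)
E
python3 -c "
from h import *
gt(.582,.260,.08);gt(.582,.260,.012)"
```

```text
[0.582  0.26   0.0465] row [-8.02 -0.09 -6.77] 0.0 xaxis [ 0.002  0.002 -1.   ] z [ 0.    -1.    -0.002]
[ 0.582   0.26   -0.0215] row [-1.22 -0.1  -6.76] 0.0 xaxis [ 0.002  0.002 -1.   ] z [ 0.    -1.    -0.002]
```

Emit:
step_arm(
  targets=[
    [[-3, 0, 0, 0], [-6, 0, 0, 0], [-8, 0, -1, 0], [-8, -0.1, -4, 0], [-8, -0.1, -6.8, 0], [-8, -0.1, -6.8, 0], [-8, -0.1, -6.8, 0], [-6, -0.1, -6.8, 0], [-4, -0.1, -6.8, 0], [-2, -0.1, -6.8, 0], [-1.2, -0.1, -6.8, 0], [-1.2, -0.1, -6.8, 0], [-1.2, -0.1, -6.8, 0]],
  ],
  fingers=0.8,
)

```text
time: 9.8
tcp_pos: [0.5827, 0.2599, -0.0213]
tool_rot: [120.0, 89.8, 29.9]
force: [0.6, -0.4, 0.0]
finger_gap: 0.0684
```

Emit:
step_arm(
  targets=[
    [[0, 0, 0, 0], [0, 0, 0, 0], [0, 0, 0, 0], [0, 0, 0, 0], [0, 0, 0, 0], [0, 0, 0, 0], [0, 0, 0, 0], [0, 0, 0, 0]],
  ],
  fingers=0,
  squeeze=30,
)

```text
time: 10.6
tcp_pos: [0.5837, 0.2603, -0.02]
tool_rot: [114.5, 89.7, 24.5]
force: [-0.2, -0.4, 5.4]
finger_gap: 0.0308
```

```bash
python3 -c "
from h import *
gt(.582,.260,.1);gt(.5577,.0751,.1)"
```

```text
[0.582  0.26   0.0665] row [-8.65 -0.13  0.01] -0.0 xaxis [ 0.005  0.002 -1.   ] z [-0.001 -1.    -0.002]
[0.5577 0.0751 0.0665] row [-8.7  -2.55 18.51] -0.0 xaxis [ 0.005  0.002 -1.   ] z [-0.001 -1.    -0.002]
```

Emit:
step_arm(
  targets=[
    [[-3, 0, 0, 0], [-6, 0, 0, 0], [-8.7, -0.3, 2, 0], [-8.7, -0.8, 6, 0], [-8.7, -1.3, 10, 0], [-8.7, -1.8, 14, 0], [-8.7, -2.4, 17.5, 0], [-8.7, -2.4, 18.5, 0], [-8.7, -2.4, 18.5, 0], [-8.7, -2.4, 18.5, 0]],
  ],
)

```text
time: 11.6
tcp_pos: [0.5592, 0.0769, 0.0666]
tool_rot: [125.8, 89.6, 35.9]
force: [-0.0, 0.8, 0.6]
finger_gap: 0.0307
```

Run:
```python
from h import *
s=arm.state();print(s['tcp_pos'],s['finger_gap'],s['joints'])
gt(.559,.0751,.036);gt(.559,.0751,.0203)
```

```text
[0.55923572 0.07687591 0.06658194] 0.03065081351512063 [  17.11012642   25.63264704  -34.70523545  108.32066138   18.23723995
   51.24333927 -116.41142372]
[0.559  0.0751 0.0025] row [ 6.41 -0.06  0.2 ] 0.0 xaxis [ 0.005  0.004 -1.   ] z [ 0.    -1.    -0.004]
[ 0.559   0.0751 -0.0132] row [ 7.98 -0.07  0.21] 0.0 xaxis [ 0.005  0.004 -1.   ] z [ 0.    -1.    -0.004]
```

Emit:
step_arm(
  targets=[
    [[0, -0.1, 0.2, 0], [2, -0.1, 0.2, 0], [4.4, -0.1, 0.2, 0], [6.4, -0.1, 0.2, 0], [6.4, -0.1, 0.2, 0], [7.2, -0.1, 0.2, 0], [7.9, -0.1, 0.2, 0], [7.9, -0.1, 0.2, 0], [7.9, -0.1, 0.2, 0], [7.9, -0.1, 0.2, 0]],
  ],
)

```text
time: 12.6
tcp_pos: [0.5593, 0.0752, -0.0118]
tool_rot: [121.3, 89.6, 31.3]
force: [-0.6, 0.2, -0.6]
finger_gap: 0.0308
```

Run:
```python
from h import *
d=grab('side','s4');s=arm.state();print(s['tcp_pos'],s['force'])
cv2.imwrite('pics/v4.png',cv2.resize(d['color'][170:300,250:410],(800,650),interpolation=2)[:600])
S=load('side0');print(w2px(S,[[.5577,.0751,.016],[.5577,.0751,.042]]))
gt(.559,.0751,.0203)
```

```text
[ 0.55918864  0.07517996 -0.011852  ] [-0.04742179  0.30803329 -0.43622677]
[[310.19161356 255.37026601]
 [309.9955304  246.04143503]]
[ 0.559   0.0751 -0.0132] row [ 0.13 -0.02  0.01] 0.0 xaxis [ 0.006  0.004 -1.   ] z [ 0.    -1.    -0.004]
```

View pics/v4.png

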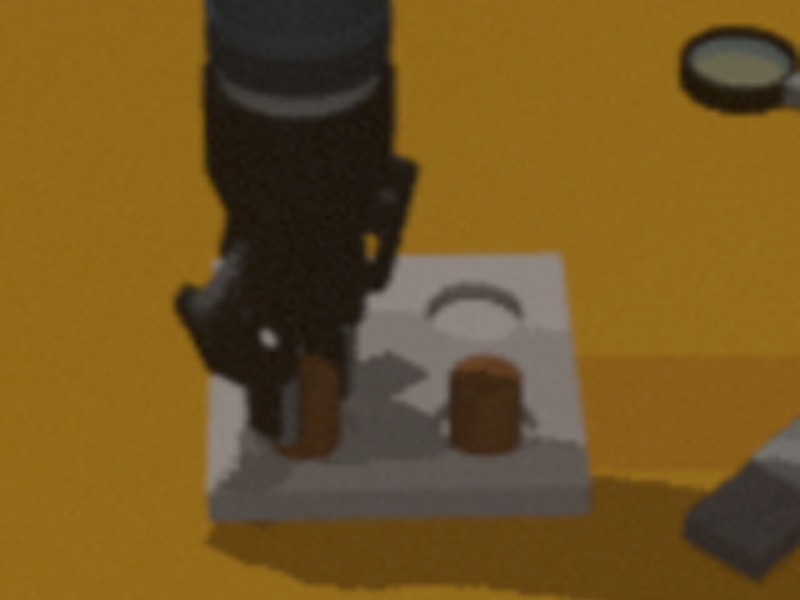

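The view shows the drum gripped in the left well, its base front at about px (311,261), level with the neighbouring seated drum. I'm lowering 2 mm and releasing.

Emit:
step_arm(
  targets=[
    [[0.15, 0, 0, 0], [0.2, 0, 0, 0], [0.2, 0, 0, 0]],
  ],
)

```text
time: 12.95
tcp_pos: [0.5592, 0.0751, -0.0138]
tool_rot: [120.7, 89.6, 30.7]
force: [-0.7, -0.4, 0.2]
finger_gap: 0.0306
```

Emit:
step_arm(
  targets=[
    [[0, 0, 0, 0], [0, 0, 0, 0], [0, 0, 0, 0], [0, 0, 0, 0], [0, 0, 0, 0], [-2, 0, 0, 0], [-5, 0, 0, 0], [-8, 0, 0, 0], [-10, 0, 0, 0], [-10, 0, 0, 0]],
  ],
  fingers=0.62,
)

```text
time: 13.95
tcp_pos: [0.5617, 0.0755, 0.0897]
tool_rot: [108.0, 89.2, 18.0]
force: [0.5, 0.0, 0.1]
finger_gap: 0.0531
```

Run:
```python
from h import *
gt(.460,.2353,.12);gt(.460,.2353,.012)
```

```text
[0.46   0.2353 0.0865] row [  0.25 -10.17 -15.98] 0.0 xaxis [ 0.014  0.004 -1.   ] z [ 0.    -1.    -0.004]
[ 0.46    0.2353 -0.0215] row [ 11.05 -10.32 -15.93] 0.0 xaxis [ 0.014  0.004 -1.   ] z [ 0.    -1.    -0.004]
```

Emit:
step_arm(
  targets=[
    [[0, -2.5, -4, 0], [0, -5, -8, 0], [0, -7.5, -12, 0], [0, -10.2, -16, 0], [0, -10.2, -16, 0], [0, -10.2, -16, 0], [0, -10.2, -16, 0], [0, -10.2, -16, 0]],
  ],
  fingers=0.8,
)

```text
time: 14.75
tcp_pos: [0.4606, 0.2334, 0.0884]
tool_rot: [104.8, 89.2, 14.6]
force: [-0.2, 0.3, -0.1]
finger_gap: 0.0685
```

Run:
```python
from h import *
grab('top','t5')
d=grab('side','s5');s=arm.state();print(s['tcp_pos'],s['joints'])
cv2.imwrite('pics/v5.png',cv2.resize(d['color'][190:350,240:440],(750,600),interpolation=2))
gt(.460,.2353,.012)
```

```text
[0.46054374 0.23377456 0.08865351] [   4.01836695   19.54954817  -40.50906768  114.18617404   16.54275475
   51.12314117 -135.39578943]
[ 0.46    0.2353 -0.0215] row [11.01 -0.2  -0.11] -0.2 xaxis [ 0.013  0.004 -1.   ] z [-0.003 -1.    -0.004]
```

View pics/v5.png

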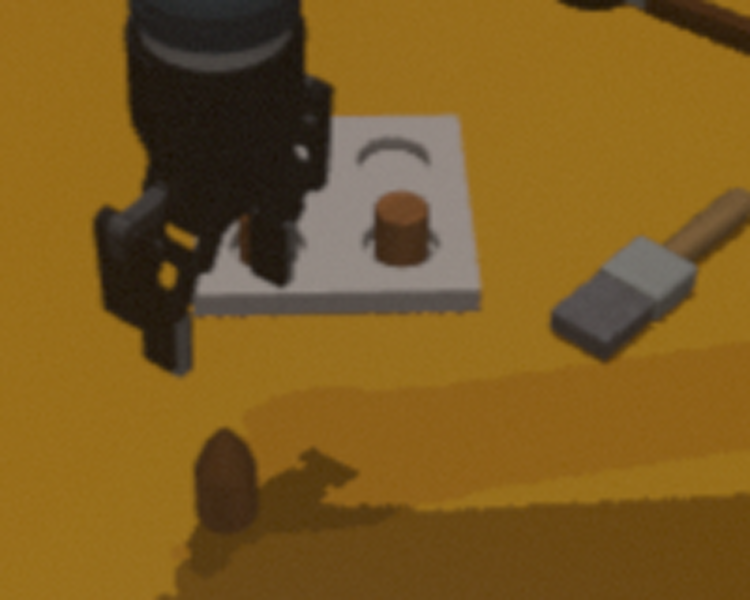

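The drum now sits in the left well, level with its neighbour at (265,240), and the bud at (225,480) is straight below the fingers. Going down on the bud.

Emit:
step_arm(
  targets=[
    [[0, -0.2, -0.1, 0], [3, -0.2, -0.1, 0], [6, -0.2, -0.1, 0], [9, -0.2, -0.1, 0], [10.8, -0.2, -0.1, 0], [11.1, -0.2, -0.1, 0], [11.1, -0.2, -0.1, 0], [11.1, -0.2, -0.1, 0]],
  ],
)

```text
time: 15.65
tcp_pos: [0.4612, 0.2358, -0.0212]
tool_rot: [107.8, 89.1, 17.6]
force: [0.1, -0.5, -0.2]
finger_gap: 0.0682
```

Emit:
step_arm(
  targets=[
    [[0, 0, 0, 0], [0, 0, 0, 0], [0, 0, 0, 0], [0, 0, 0, 0], [0, 0, 0, 0], [0, 0, 0, 0], [0, 0, 0, 0], [0, 0, 0, 0]],
  ],
  fingers=0,
  squeeze=30,
)

```text
time: 16.45
tcp_pos: [0.4623, 0.2362, -0.02]
tool_rot: [106.8, 89.0, 16.6]
force: [-0.6, -0.3, 6.9]
finger_gap: 0.0306
```

```bash
python3 -c "
from h import *
gt(.545,-.0329,.13);print(arm.state()['force'])"
```

```text
[ 0.545  -0.0329  0.0965] row [-11.65   8.57  26.82] -0.2 xaxis [ 0.017  0.005 -1.   ] z [-0.004 -1.    -0.005]
[-0.57174553 -0.25085299  6.9119136 ]
```

Emit:
step_arm(
  targets=[
    [[-3, 0, 0, 0], [-6, 0, 0, 0], [-9, 0, 0, 0], [-11.6, 1, 3, 0], [-11.6, 2.3, 7, 0], [-11.6, 3.6, 11, 0], [-11.6, 4.9, 15, 0], [-11.6, 6.2, 19, 0], [-11.6, 7.5, 23, 0], [-11.6, 8.7, 26, 0], [-11.6, 8.7, 26.8, 0], [-11.6, 8.7, 26.8, 0], [-11.6, 8.7, 26.8, 0], [-11.6, 8.7, 26.8, 0]],
  ],
)

```text
time: 17.85
tcp_pos: [0.5457, -0.03, 0.0961]
tool_rot: [110.1, 89.0, 20.1]
force: [-0.6, 0.4, -0.1]
finger_gap: 0.0309
```

Run:
```python
from h import *
s=arm.state();print(s['tcp_pos'],s['finger_gap'],s['joints'])
gt(.5465,-.0329,.035);gt(.5465,-.0329,.0203)
```

```text
[ 0.54567337 -0.03001829  0.09605143] 0.030893388961846412 [  28.57362003   20.64775181  -34.27031714  110.29933327   14.17386915
   52.25363313 -102.53042891]
[ 0.5465 -0.0329  0.0015] row [ 9.45 -0.08  0.35] 0.0 xaxis [ 0.017  0.006 -1.   ] z [ 0.    -1.    -0.006]
[ 0.5465 -0.0329 -0.0132] row [10.92 -0.1   0.36] 0.0 xaxis [ 0.017  0.006 -1.   ] z [ 0.    -1.    -0.006]
```

Emit:
step_arm(
  targets=[
    [[0, -0.1, 0.35, 0], [2, -0.1, 0.35, 0], [5, -0.1, 0.35, 0], [8, -0.1, 0.35, 0], [9.4, -0.1, 0.35, 0], [9.4, -0.1, 0.35, 0], [10.2, -0.1, 0.35, 0], [10.8, -0.1, 0.35, 0], [11, -0.1, 0.35, 0], [11, -0.1, 0.35, 0], [11, -0.1, 0.35, 0]],
  ],
)

```text
time: 18.95
tcp_pos: [0.547, -0.0329, -0.0135]
tool_rot: [108.8, 88.9, 18.8]
force: [0.2, -0.8, -0.2]
finger_gap: 0.0306
```

Run:
```python
from h import *
gt(.5465,-.0329,.0195); s=arm.state();print(s['tcp_pos'],s['force'],s['finger_gap'])
```

```text
[ 0.5465 -0.0329 -0.014 ] row [ 0.05 -0.05 -0.  ] 0.0 xaxis [ 0.018  0.006 -1.   ] z [ 0.    -1.    -0.006]
[ 0.54698735 -0.03291478 -0.01350198] [ 0.17993014 -0.7979315  -0.21097993] 0.030618512122178584
```

Emit:
step_arm(
  targets=[
    [[0, 0, 0, 0], [0, 0, 0, 0], [0, 0, 0, 0], [0, 0, 0, 0], [0, 0, 0, 0], [-2, 0, 0, 0], [-5, 0, 0, 0], [-8, 0, 0, 0], [-11, 0, 0, 0], [-11, 0, 0, 0]],
  ],
  fingers=0.62,
)

```text
time: 19.95
tcp_pos: [0.5492, -0.0334, 0.1012]
tool_rot: [100.3, 88.4, 10.3]
force: [1.1, -1.0, -0.2]
finger_gap: 0.0525
```

```bash
python3 -c "
from h import *
gt(.485,-.2817,.11,zdir=(.0264,.9996));gt(.485,-.2817,.03,zdir=(.0264,.9996))"
```

```text
[ 0.485  -0.2817  0.0765] row [ 2.17 -6.49 24.84] 1.5 xaxis [ 0.027  0.005 -1.   ] z [ 0.    -1.    -0.005]
[ 0.485  -0.2817 -0.0035] row [10.17 -6.7  24.88] 1.5 xaxis [ 0.027  0.005 -1.   ] z [ 0.    -1.    -0.005]
```

Emit:
step_arm(
  targets=[
    [[0, -1, 4, 1.5], [0, -2, 8, 1.5], [0, -3, 12, 1.5], [1, -4.2, 16, 1.5], [2, -5.3, 20, 1.5], [2, -6.5, 24, 1.5], [2, -6.5, 24.9, 1.5], [4, -6.5, 24.9, 1.5], [7, -6.6, 24.9, 1.5], [8, -6.6, 24.9, 1.5], [8, -6.6, 24.9, 1.5], [8, -6.6, 24.9, 1.5]],
  ],
  fingers=0.6,
)

```text
time: 21.15
tcp_pos: [0.4861, -0.2815, 0.0186]
tool_rot: [101.9, 88.4, 10.4]
force: [0.9, 0.6, 0.3]
finger_gap: 0.0513
```

Run:
```python
from h import *
grab('top','t6')
d=grab('side','s6');s=arm.state();print(s['tcp_pos'],s['joints'])
cv2.imwrite('pics/v6.png',cv2.resize(d['color'][150:300,280:480],(800,600),interpolation=2))
S=load('side0');print(w2px(S,[[*s['tcp_pos'][:2],s['tcp_pos'][2]+OZ],[.485,-.2817,.018],[.5439,-.0329,.064]]))
gt(.485,-.2817,.006,zdir=(.0264,.9996))
```

```text
[ 0.48681994 -0.28222041  0.0195348 ] [ 48.56340718  27.37632965 -26.15749461 110.92732852  15.69396621
  43.76622497 -77.64353839]
[[422.28861531 177.75990564]
 [421.17950991 190.08495496]
 [344.84848716 215.23099171]]
[ 0.485  -0.2817 -0.0275] row [ 4.7  -0.32 -0.03] 0.1 xaxis [ 0.029  0.004 -1.   ] z [-0.025 -1.    -0.005]
```

View pics/v6.png

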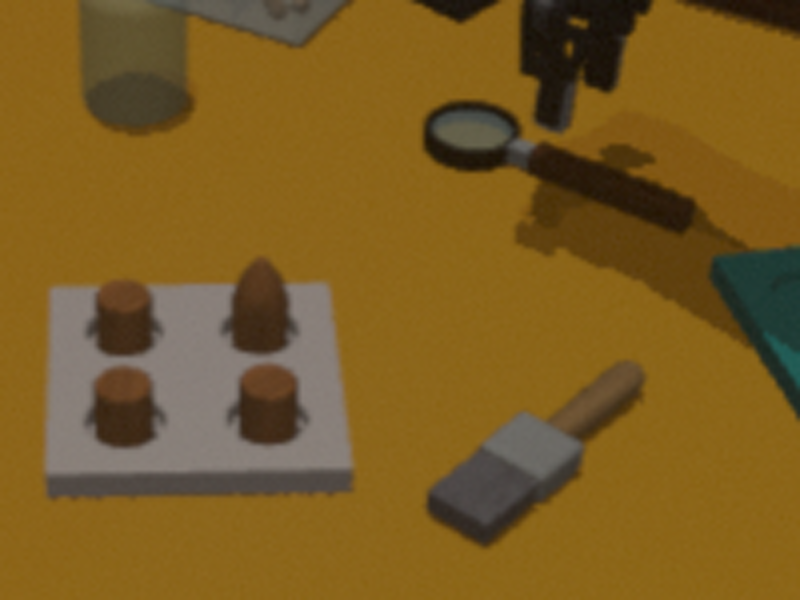

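All four pieces stand in their wells, with the bud's tip at px (345,215) as predicted. The fingers are above the loupe handle. Going down.

Emit:
step_arm(
  targets=[
    [[0, -0.3, 0, 0], [1.5, -0.3, 0, 0], [3, -0.3, 0, 0], [4.2, -0.3, 0, 0], [4.7, -0.3, 0, 0], [4.7, -0.3, 0, 0], [4.7, -0.3, 0, 0]],
  ],
)

```text
time: 21.95
tcp_pos: [0.4853, -0.2818, -0.0278]
tool_rot: [99.4, 88.3, 8.0]
force: [0.1, -0.1, 0.1]
finger_gap: 0.0511
```

Emit:
step_arm(
  targets=[
    [[0, 0, 0, 0], [0, 0, 0, 0], [0, 0, 0, 0], [0, 0, 0, 0], [0, 0, 0, 0], [0, 0, 0, 0], [0, 0, 0, 0], [0, 0, 0, 0]],
  ],
  fingers=0,
  squeeze=70,
)

```text
time: 22.75
tcp_pos: [0.4859, -0.2822, -0.0269]
tool_rot: [97.5, 88.3, 6.1]
force: [0.1, 1.0, 6.0]
finger_gap: 0.0139
```

```bash
python3 -c "
from h import *
gt(.485,-.2817,.1,zdir=(.0264,.9996));s=arm.state();print(s['force'],s['finger_gap'],s['tcp_pos'])"
```

```text
[ 0.485  -0.2817  0.0665] row [-9.34  0.19 -0.09] 0.1 xaxis [ 0.03   0.003 -1.   ] z [-0.025 -1.    -0.004]
[0.11059482 0.95582781 6.00623848] 0.013910236554535774 [ 0.48593596 -0.28223427 -0.02692957]
```

```bash
python3 -c "
from h import *
go([.486,-.282,.114],zdir=(.0264,.9996));go([.475,-.0316,.114],zdir=(.0264,.9996))"
```

```text
[ 0.486 -0.282  0.114] row [-14.09   0.43  -0.08] 0.1 xaxis [ 0.03   0.003 -1.   ] z [-0.025 -1.    -0.004]
[ 0.475  -0.0316  0.114 ] row [-14.04  -1.31 -25.08] 0.1 xaxis [ 0.03   0.003 -1.   ] z [-0.025 -1.    -0.004]
```

Emit:
step_arm(
  targets=[
    [[-1.5, 0, 0, 0], [-3.5, 0.1, 0, 0], [-6, 0.2, 0, 0], [-8.5, 0.3, 0, 0], [-11, 0.3, 0, 0], [-13, 0.4, 0, 0], [-14, 0.4, 0, 0], [-14, 0.3, -2, 0], [-14, 0.1, -5, 0], [-14, -0.1, -8, 0], [-14, -0.4, -11, 0], [-14, -0.6, -14, 0], [-14, -0.8, -17, 0], [-14, -1, -20, 0], [-14, -1.2, -22.5, 0], [-14, -1.3, -24, 0], [-14, -1.3, -25, 0], [-14, -1.3, -25, 0], [-14, -1.3, -25, 0]],
  ],
)

```text
time: 24.65
tcp_pos: [0.4748, -0.0332, 0.1134]
tool_rot: [96.8, 88.3, 5.3]
force: [-0.3, -0.0, -0.5]
finger_gap: 0.0137
```

Run:
```python
from h import *
t=grab('top','t7')
d=grab('side','s7');s=arm.state();print(s['tcp_pos'],s['finger_gap'],s['force'],s['moment'])
go([.475,-.0316,.114],zdir=(.0264,.9996))
a=cv2.resize(t['color'][180:290,290:400],(400,400),interpolation=2)
b=cv2.resize(d['color'][135:265,290:420],(400,400),interpolation=2)
cv2.imwrite('pics/v7.png',np.hstack([a,b]))
for z in (.141,.148,.155):print(z,w2px(load('top0'),[.5439,-.0329,z]),w2px(load('side0'),[.5439,-.0329,z]))
```

```text
[ 0.47495919 -0.03389032  0.1134391 ] 0.014084428471991737 [ 0.27965026  0.34954276 -1.44737842] [ 0.06168351  0.06142742 -0.00033691]
[ 0.475  -0.0316  0.114 ] row [-0.06 -0.   -0.23] -0.1 xaxis [ 0.03   0.003 -1.   ] z [-0.028 -1.    -0.004]
0.141 [[378.67710885 234.93932524]] [[345.77012691 185.77890538]]
0.148 [[378.94646609 234.06898085]] [[345.8581115  182.97323793]]
0.155 [[379.21910332 233.18799331]] [[345.94683581 180.14503195]]
```

View pics/v7.png

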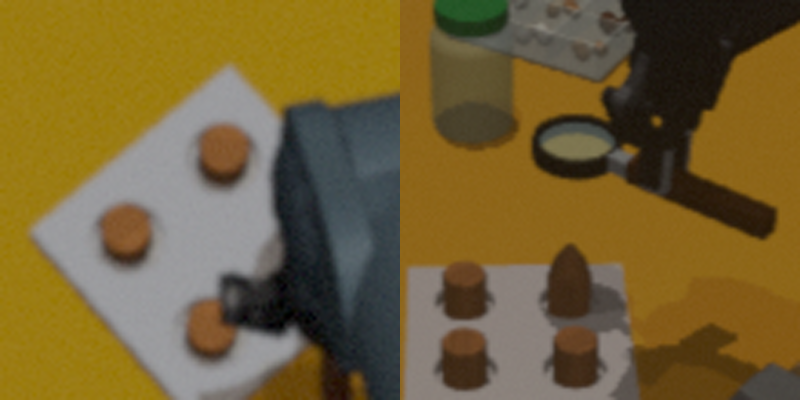

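In the side crop the lens ring centre is at px (347.5,182.8), above the bud's tip; the prediction at the goal was (345.9,183). The loupe looks level and all four pieces are still seated. One last small correction: 2.3 mm in y and 1.5 mm up.

Emit:
step_arm(
  targets=[
    [[-0.1, 0, -0.2, 0], [-0.15, 0, -0.25, 0], [-0.15, 0, -0.25, 0], [-0.15, 0, -0.25, 0], [-0.15, 0, -0.25, 0], [-0.15, 0, -0.25, 0], [-0.15, 0, -0.25, 0], [-0.15, 0, -0.25, 0], [-0.15, 0, -0.25, 0], [-0.15, 0, -0.25, 0]],
  ],
)

```text
time: 25.75
tcp_pos: [0.475, -0.0314, 0.1149]
tool_rot: [96.9, 88.3, 5.3]
force: [0.5, -0.1, -1.2]
finger_gap: 0.0137
```

Run:
```python
from h import *
s=arm.state();print(s['tcp_pos'],s['finger_gap'],s['force'],s['joint_vel'])
go([.475,-.0316,.115],zdir=(.0264,.9996))
# level check in side image: dark ring blob centroid
d=grab('side','s8');S=load('side0');print(w2px(S,[.5439,-.0329,.149]))
a=d['color'][165:198,328:366].astype(int);m=a.sum(2)<110
ys,xs=np.nonzero(m);print(xs.min()+328,xs.max()+328,ys.min()+165,ys.max()+165)
for r in m: print(''.join('#' if q else '.' for q in r))
```

```text
[ 0.47495487 -0.03136609  0.1149329 ] 0.01368007728409096 [ 0.51093425 -0.08014806 -1.18841688] [ 0.02941965  0.07092113  0.09594834 -0.12139558 -0.06420543 -0.00909787
  0.02630488]
[ 0.475  -0.0316  0.115 ] row [-0.01  0.01  0.02] -0.1 xaxis [ 0.03   0.003 -1.   ] z [-0.028 -1.    -0.004]
[[345.87074089 182.57059505]]
333 365 165 194
............................##.......#
...........................###......##
...........................###......##
............................###...####
............................##########
.............................#########
.............................#########
.............................#########
.............############.....########
.........#######...#.#######.#########
........###..............#############
.......##...................##########
......##.....................#########
.....##.......................########
.....#.........................#######
.....#..........................######
.....#..........................##..##
.....##...............................
.....##...............................
.....###..............................
.....#####............................
.....#######...............#..........
......##########.......######........#
.......######################.......##
........#####################......###
.........####################......###
...........################........###
...............########............###
...................................###
.....................................#
......................................
......................................
......................................
```

The ring's centre is now at about (346.5,182.5), against (345.9,182.6) predicted. Handing in.

```bash
python3 -c "
from h import *
print(arm.sign_off())"
```

```text
the job is handed in; nothing more can be done
None
```

I put the drum in the left empty well and the bud in the right one, and let go of both. I then gripped the loupe by its handle and handed in while holding it above the bud. The simulator gave no verdict.

**Last checks**
- **Position:** the lens ring's centre in the side picture was at about (346.5,182.5) px. The prediction for the lens over the bud at 149 mm was (345.9,182.6).
- **Grip:** the arm was still and the fingers held the handle at a 13.7 mm gap.
- **Pieces:** all four pieces stood in their wells in the last picture I looked at, taken just before a small final correction (2.5 mm sideways, 1.5 mm up).

**What disagreed or failed**
- **Finger height:** the reported tool height was 33.5 mm too low. My first grasp closed above the drum and missed it, without moving it. I measured the offset by touching the bare table and corrected for it from then on.
- **Pointer height:** I only know this to a few mm. The two cameras gave about 150 mm, and a correction from the top of the gauge's post gave about 147 mm. I held the lens at about 149 mm.
- **Tool tilt:** the tool leaned about 1.7 degrees, but it did so when I gripped the loupe flat on the table too, so the loupe should be level.

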